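Unclamp a stack of stuck parts trays and peel off the top one

TASK

Hand me the top tray from the stack of steel parts trays that are stuck in one another in the carrier: undo the clamp knob on the end stop (a full quarter turn, anticlockwise seen from above), slide the stop back until its lip is well clear of the trays, then pinch the top tray's rim at a corner and peel it off by lifting that corner first, so that the trays below stay nested in the carrier. Finish while still holding that tray in the gripper, level, open side up and still, a good 12 cm above the rest of the stack, touching nothing but the gripper.

Things in the scene. Friction and masses are not known exactly. Their poses are not given: they have to be found in the camera images.
- carrier: low grey carrier: plate 132 x 312 mm, top 8 mm above the bench, fixed, a short rail on one end. Origin on the bench under the centre of the tray stack; x axis across the plate, y axis along it towards the end stop, z up. Three nested trays stand on it, long sides along y; thin steel pins up to 53 mm above the bench stand round the bottom tray
- clamp_knob (a joint): clamp knob on top of the end stop, rad: 0 to 0.1 = tight; grows as it is undone by a quarter turn (anticlockwise from above) to its end at 1.5. Tight, a cam on its spindle bears on a stud on the rail and holds the stop (4 mm of play); from 1.3 to 1.5 the stop is free. It turns with about 0.1 N m and stays where it is left
- knob_grip (a point): centre of the knob's black bar grip, on the knob's axis; the knob rides on the end stop. The bar is 52 mm long, 14 mm thick, 20 mm tall (10 mm above and below this point; under it a hub 24 mm wide, 14 mm high). At joint value 0 the bar lies along the carrier's x axis; it turns with the knob
- end_stop (a joint): aluminium end stop (column 40 x 28 mm on a rail block, dark lip on top), slides along the carrier's +y, m: 0 = at the trays, its 40 mm wide, 6 mm thick lip reaching 13 mm over the top tray's end rim, 1.5 mm above it; 0.042 = fully back; from 0.025 well clear. When free it needs about 2 N, stays where it is left, and can be drawn back by the knob
- stop_lip (a point): middle of the lip's free edge, on its underside; moves with the stop
- top_tray_center (a point): top tray, its centre half-way up. Pressed steel dish 115 (x) x 170 mm (y, towards the end stop), 36 mm deep, 0.15 kg, 45-degree chamfered corners. Rim 18 mm above this point, inside floor 15.5 mm below it. Upright rim band 17 mm high, 2.5 mm thick, vertical faces; below it the walls taper inwards. Axes as the carrier's
- top_tray_corner (a point): on the top tray: top of the rim, mid-thickness, middle of the flat corner facet (37 mm long, inside 34 mm) at its -x, +y side: 44 mm in -x, 71 mm in +y from the tray's centre. Facet normal midway between -x and +y. The other corners are alike. Pinch with one finger inside the dish, one outside, at most 16 mm below the rim: there the next tray's rim begins, flush outside
- second_tray_center (a point): next tray, same kind, nested under the top one: its centre half-way up, 17 mm below the top tray's. Springy ribs inside its long walls, 43 mm in y either side of the centre, wedge the top tray until it is lifted about 6 mm there: a corner lifted alone gives way at about 15 N, a straight pull takes over 30 N. It is wedged harder in the bottom tray, which is fixed

How it is judged:
By the outcome, as a careful person would: the job done as asked, in the order asked, and still so for the second after the job is handed in, while the arm keeps its last pose, push and grip.
It also fails if it takes over 48 s, if anything falls off the work surface, if the arm or the gripper's body presses on something with over 40 N, if the wrist force passes 120 N, or if a joint passes its speed limit or range.

ROBOT

A 6-joint arm with a two-finger parallel gripper is mounted at the origin on a cart in front of the work surface, level with it; the furniture and walls round the work are solid. World frame = base frame: x ahead of the robot, y to its left, z up, the work surface at z = 0. Lengths are in mm, angles in degrees, forces in N, time in s.
With the tool pointing down it reaches from about 300 to 850 mm from the base axis. Payload 4.2 kg.
Tool frame: the origin (TCP) lies on the centre line of the jaws, within the pads' length; the fingertips stand 14 mm ahead of it and the grasp point (between the pads) lies 5 mm behind it (env.finger_overhang is the z of the fingertips in the tool frame, in mm); z points along the fingers, y is the line along which they close (so a half turn about z gives the same grasp; the last joint's range is limited). The gripper opens to 91 mm and grips with 3 to 60 N. Pads are 32 mm wide; open, the fingers measure 118 mm over their backs; the gripper's body (76 mm by 178 mm) begins 60 mm behind the grasp point.
Start: joints at [-1.146, 18.312, 89.639, -0, 72.044, -1.146], TCP at [575.017, 0, 205.476] pointing down, gripper open.
Joint ranges: [-177.97, 177.97], [-48.28, 115.42], [12.27, 149.76], [-77.06, 257.06], [2.81, 150.46], [-146.56, 146.56]. Speed limits (degrees/s): [147.25, 147.25, 180, 180, 180, 180].

INTERFACE

Orientations are given as [roll, pitch, yaw] about the fixed x, y, z axes, in that order (R = Rz(yaw) Ry(pitch) Rx(roll)).
In Python, from workcell import sensors, viewer, env gives the robot as it stands. The module is installed in compiled form; this text tells all that it offers.
- The arm moves only by the tool step_arm, never from a script. Its argument "plan" is one flat list of numbers, 6 for each row, row after row: the shift along the tool's x, y, z in cm, then the turn, a rotation vector about the tool's x, y, z in rad. In form: [x, y, z, wx, wy, wz, x, y, z, wx, wy, wz, ...]. A call has 1 to 5 rows; each row shifts and turns the commanded pose from where the row before left it, along the tool's axes as they then stand; what a row does not reach is not made up. A row lasts 1/12 s, in which the tool goes at most 41.7 mm and 7.16 degrees, less where a joint would pass 70% of its speed; a pose out of reach is approached as far as the arm can. A call is refused whole if a number of a shift passes 4.17 or a number of a turn 0.125, either way. A call with a gripper value outside its range is refused whole. "hand" is the finger opening in cm, from 0 to 9.12, set as the call begins (left out, the last holds). The fingers move at their own pace and stop on an object; "newtons" is the grip in N (left out, the last holds). Time passes only in rows, so rows that do not move let the fingers close. It gives the time, the measured TCP pose, the force, the opening and the grip force at its end, in the units of the state.
- sensors.state(): the state, without advancing time (a new reading comes with each control period).
- viewer.grab_frame(name): name is "side" or "top"; returns a dict with "img" (420x560x3 uint8, red, green, blue), "fx", "fy", "cx", "cy" (pixels), "k1" (the pictures are not rectified: a ray, as slopes to the right and down, at radius r is drawn at 1 + k1 r^2 times it, then the intrinsics apply), "position" and "attitude" of the camera in the world. Camera axes: x right, y down, z forward; pixel columns grow to the right and rows downward; lengths in mm; the calibration is good to about 2 mm. A picture is of the moment at which its call begins. There is no depth.
- env.job_done(): hands the job in; it is judged then, once.
Trained networks look in a picture, given as the dict that the camera call returned (one of the last four; its "shot" number tells which), for a name from the list of things; names that differ only in an ending like _2 or _b are one class to them, and where a whole thing is asked for, a point or a joint stands for the part that bears it (a point fixed in the world has none). Each returns a list of dicts, best first, with "score" (0 to 1); they miss things now and then, are a little off and sometimes report something else, mostly with a low value. They report only what shows in the picture. A call takes as long as a camera call.
- viewer.boxes_of(name, picture): "location" ([column, row] in pixels, amid what is visible of it).
- viewer.pinpoint(name, picture): "location" ([column, row] in pixels: a listed point, or the origin of a listed thing).
The state is a dict: "time_s": time; "qpos": joint angles; "qvel": joint speeds; "effort": joint torques, N m; "ee_pos": TCP position; "ee_rot": TCP orientation; "force": force on the tool from outside, world axes, zero at the start; "torque": the same for the moment, N m; "gripper_width": finger opening in mm; "gripper_force": force on a finger pad.
Only numpy, scipy, OpenCV 4.12 (cv2) and the standard library are available. Lean on these libraries where they do the work, as an engineer would, in place of code of your own. Each camera call takes 0.05 s, during which the arm holds its last target. There are 200 camera calls.

## Working session

There is one attempt and no reset: what is moved stays moved. The work goes in short steps, Python scripts to look and compute and a tool call to move; the robot and the scene stay as the last step left them, time stands still between calls to the robot, and variables do not carry over. Pictures are saved under pics/ and viewed, at most 10 in all, crops included, and the job is handed in when it is done.

Besides the shell and the picture viewer there is one more tool, called after "Call:" by a JSON object that holds its "api" and its "payload", one argument or row to a line. step_arm: Moves the arm, as the interface text tells. Its arguments: {"type":"object","properties":{"plan":{"type":"array","items":{"type":"number"}},"hand":{"type":"number"},"newtons":{"type":"number"}},"required":["plan"]}

```bash
mkdir -p pics
cat > h.py <<'E'
import numpy as np, cv2
from scipy.spatial.transform import Rotation as R
from workcell import sensors, viewer, env
def cam(p):
    a=np.array(p["attitude"],float)
    if a.shape==(3,3): return a
    return R.from_euler('xyz',a,degrees=True).as_matrix()
def ray(p,uv):
    x=(uv[0]-p["cx"])/p["fx"]; y=(uv[1]-p["cy"])/p["fy"]
    rd=np.hypot(x,y); r=rd
    for _ in range(20): r=rd/(1+p["k1"]*r*r)
    s=r/rd if rd>0 else 1
    d=cam(p)@np.array([x*s,y*s,1]); return np.array(p["position"],float), d/np.linalg.norm(d)
def atz(p,uv,z):
    o,d=ray(p,uv); return o+d*(z-o[2])/d[2]
def tri(rs):
    A=0;b=0
    for o,d in rs:
        M=np.eye(3)-np.outer(d,d); A=A+M; b=b+M@o
    x=np.linalg.solve(A,b); return x,[np.linalg.norm((np.eye(3)-np.outer(d,d))@(x-o)) for o,d in rs]
def proj(p,X):
    c=cam(p).T@(np.array(X,float)-np.array(p["position"],float)); x,y=c[0]/c[2],c[1]/c[2]; k=1+p["k1"]*(x*x+y*y)
    return [p["fx"]*x*k+p["cx"],p["fy"]*y*k+p["cy"]]
def look(names):
    S=viewer.grab_frame("side");T=viewer.grab_frame("top")
    for n in names:
        a=viewer.pinpoint(n,S);b=viewer.pinpoint(n,T)
        print(n,[(np.round(q["location"],1).tolist(),round(q["score"],2)) for q in a[:2]],[(np.round(q["location"],1).tolist(),round(q["score"],2)) for q in b[:2]])
        if a and b:
            x,e=tri([ray(S,a[0]["location"]),ray(T,b[0]["location"])]); print("   ",x.round(1),np.round(e,1))
    return S,T
def save(p,n): cv2.imwrite("pics/"+n,p["img"][:,:,::-1])
E
python3 - <<'E'
from h import *
S,T=look(["carrier","knob_grip","stop_lip","top_tray_center","top_tray_corner","second_tray_center"])
for p in(S,T): print(p["position"],p["attitude"],p["fx"],p["cx"],p["cy"],p["k1"])
cv2.imwrite("pics/a.png",cv2.resize(np.vstack([S["img"],T["img"]])[:,:,::-1],(400,600)) ) 
save(S,"s.png");save(T,"t.png");print(sensors.state())
E
```

```text
carrier [([277.4, 278.2], 0.97)] []
knob_grip [([228.7, 210.2], 0.58)] [([223.2, 255.3], 0.62)]
    [471.7 108.9 104.5] [1.3 1.3]
stop_lip [([245.1, 225.8], 0.85)] []
top_tray_center [([272.6, 245.6], 0.94)] [([290.4, 240.7], 0.61)]
    [497.1  -3.2  65.1] [3.1 3.1]
top_tray_corner [([232.0, 237.3], 0.64)] [([253.1, 274.8], 0.69)]
    [442.8  57.8  74. ] [2.9 2.9]
second_tray_center [] [([290.7, 238.6], 0.51)]
[  77.85186203 -622.09105562  415.69153288] [-111.57106056    1.10079328  -35.13149423] 463.8669598619862 277.9851341396253 216.50506581141897 -0.11328872018655466
[463.15763368  30.03108233 951.56383135] [-174.79320994   -0.90519769  -89.52456712] 507.83855143417964 278.26882636595724 215.29123520925555 -0.04158936551710915
{'time_s': 0.7, 'qpos': array([-1.14512970e+00,  1.83094771e+01,  8.96390051e+01, -8.48436683e-04,
        7.20445405e+01, -1.14633553e+00]), 'qvel': array([ 0.05453665,  0.05987837, -0.02481642, -0.10748408, -0.01876303,
        0.10078682]), 'effort': array([-6.40059643e-04, -4.12221980e+01, -2.32191736e+01,  7.25622056e-02,
        3.76542122e-02,  7.88511869e-06]), 'ee_pos': array([5.75011090e+02, 3.58294837e-03, 2.05500202e+02]), 'ee_rot': array([1.79993040e+02, 9.46574223e-04, 9.00014673e+01]), 'force': array([-0.51297056, -0.2061357 , -0.40811648]), 'torque': array([-0.01248747,  0.01553916, -0.0176697 ]), 'gripper_force': 0.0, 'gripper_width': 91.0722002972913}
```

View pics/s.png

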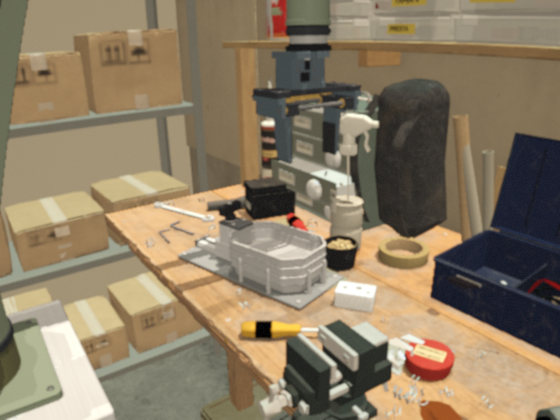

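View pics/t.png

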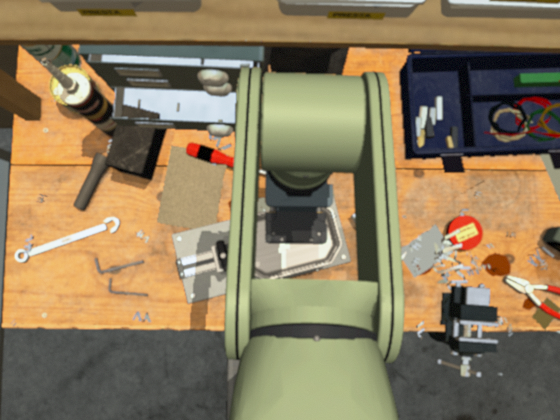

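Side view: tray stack at about (275,255), end stop and black knob at about (232,212). Top view: the arm hides the stack; the carrier's left part is at (200,260). The knob, centre and corner agree on a carrier yaw of about 13°. I'll swing the arm aside for a clear top view and pre-turn the wrist on the way.

Call:
{"api": "step_arm", "payload": {
  "plan": [-4,0,0,0,0,0.12,-4,0,0,0,0,0,-4,0,0,0,0,0,-4,0,0,0,0,0,-4,0,0,0,0,0]
}}

```text
time_s: 1.12
ee_pos: [555.5, -200.5, 205.6]
ee_rot: [180.0, 0.0, 83.2]
force: [1.0, 0.2, 0.3]
gripper_width: 91.2
gripper_force: 0.0
```

Call:
{"api": "step_arm", "payload": {
  "plan": [-4,0,0,0,0,0.12,-4,0,0,0,0,0.12,0,0,0,0,0,0.12,0,0,0,0,0,0.12,0,0,0,0,0,0.12]
}}

```text
time_s: 1.53
ee_pos: [541.1, -278.6, 205.3]
ee_rot: [-180.0, -0.0, 48.3]
force: [-0.4, 0.5, -0.2]
gripper_width: 91.2
gripper_force: 0.0
```

Run:
```python
from h import *
S,T=look(["carrier","knob_grip","stop_lip","top_tray_center","top_tray_corner","second_tray_center"])
u=T["img"][120:340,140:400,::-1]
cv2.imwrite("pics/t2.png",cv2.resize(u,None,fx=2.6,fy=2.6,interpolation=2))
u=S["img"][180:310,170:350,::-1]
cv2.imwrite("pics/s2.png",cv2.resize(u,None,fx=4,fy=4,interpolation=2))
s=sensors.state();print(s["ee_pos"],s["ee_rot"],s["force"])
```

```text
carrier [([277.1, 276.1], 0.71), ([225.8, 206.5], 0.57)] [([251.6, 274.8], 0.25)]
    [475.   38.1  -6.3] [45.4 45.4]
knob_grip [([226.7, 205.4], 0.63)] [([224.2, 257.1], 0.76)]
    [467.9 106.6 115.8] [2.2 2.2]
stop_lip [([246.2, 229.1], 0.95), ([229.1, 206.9], 0.23)] [([249.2, 249.6], 0.59)]
    [482.7  66.7  76.8] [0.7 0.7]
top_tray_center [([272.5, 246.5], 0.92)] [([294.1, 238.9], 0.73)]
    [497.6  -7.9  65.3] [6.3 6.3]
top_tray_corner [([230.5, 236.8], 0.56)] [([255.3, 274.6], 0.98)]
    [441.1  55.1  76.5] [0.5 0.5]
second_tray_center [] []
[ 541.60886245 -277.34620892  205.48238809] [ 1.79993605e+02 -3.05031821e-03  4.87689823e+01] [ 0.28961847  0.26221728 -0.15931721]
```

View pics/t2.png

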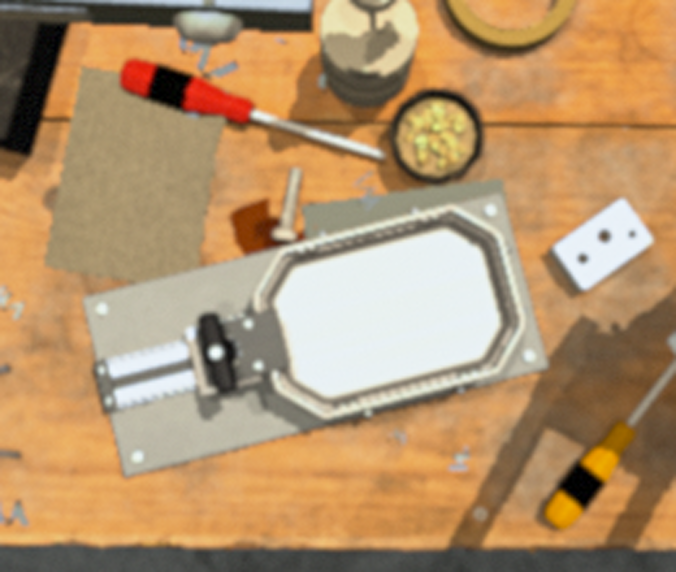

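View pics/s2.png

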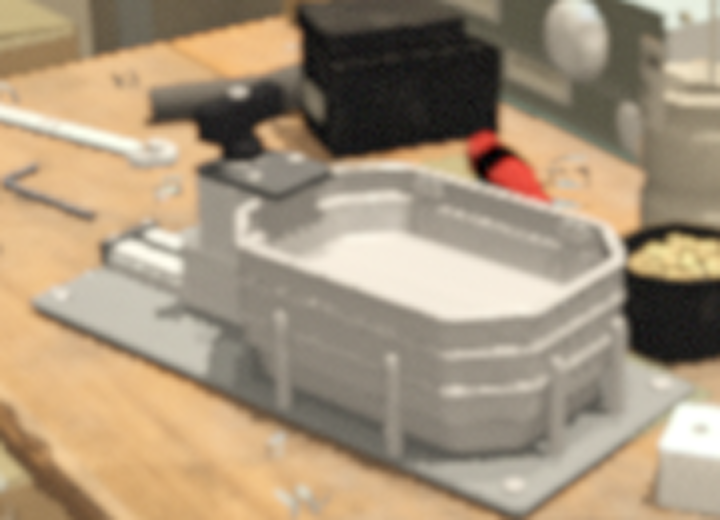

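Both crops are clear. Top crop: plate corners at (85,298), (125,475), (548,368), (502,182); knob screw at (216,352) with the bar across the plate; lip free edge around (283,340); tray corner (-x,+y) facet around (300,396). Side crop: knob head around (238,95).

Run:
```python
from h import *
S=viewer.grab_frame("side");T=viewer.grab_frame("top")
t=lambda u,v:(140+u/2.6,120+v/2.6)
P=[atz(T,t(*c),8) for c in[(85,298),(125,475),(548,368),(502,182)]]
for p in P:print(p.round(1))
for i in range(4):
    d=P[(i+1)%4]-P[i];print(np.linalg.norm(d).round(1),np.degrees(np.arctan2(d[1],d[0])).round(1))
print("plate ctr",np.mean(P,0))
# rim outer corners of facets at z 78
Q=[atz(T,t(*c),78) for c in[(257,300),(288,250),(452,206),(503,240),(524,325),(497,372),(330,416),(272,376)]]
for q in Q:print(q.round(1))
print("rim ctr",np.mean(Q,0))
k,e=tri([ray(T,t(216,352)),ray(S,(170+238/4,180+92/4))]);print("knob top",k,e)
for z in(105,110,115,120):print(atz(T,t(216,352),z).round(1))
a,b=atz(T,t(207,315),115),atz(T,t(228,390),115);print(np.degrees(np.arctan2(*(b-a)[1::-1])),np.linalg.norm(a-b))
```

```text
[511.3 211.6   8. ]
[386.5 180.2   8. ]
[ 464.4 -119.5    8. ]
[598.  -86.7   8. ]
128.8 -165.9
309.6 -75.4
137.6 13.8
310.7 106.2
plate ctr [490.03748764  46.37191907   8.        ]
[507.5  84.4  78. ]
[540.9  64.3  78. ]
[571.5 -44.6  78. ]
[549.  -78.7  78. ]
[492.5 -92.6  78. ]
[461.4 -74.6  78. ]
[431.7  35.4  78. ]
[457.6  73.8  78. ]
rim ctr [501.51337975  -4.07094908  78.        ]
knob top [472.29719707 107.18483707 119.41707363] [np.float64(0.24945042401615117), np.float64(0.24945042401604123)]
[472.7 108.4 105. ]
[472.6 107.9 110. ]
[472.6 107.5 115. ]
[472.5 107.  120. ]
-163.37063651573618 49.1433259929436
```

Call:
{"api": "step_arm", "payload": {
  "plan": [2.44,-3.05,0,0,0,0,2.44,-3.05,0,0,0,0,2.44,-3.05,0,0,0,0,2.44,-3.05,0,0,0,0,2.44,-3.05,0,0,0,0]
}}

```text
time_s: 2.75
ee_pos: [506.7, -83.6, 205.6]
ee_rot: [180.0, -0.0, 48.7]
force: [0.7, 0.5, 0.2]
gripper_width: 91.3
gripper_force: 0.0
```

Call:
{"api": "step_arm", "payload": {
  "plan": [2.44,-3.05,0,0,0,0,2.44,-3.05,0,0,0,0,2.44,-3.05,0,0,0,0,2.44,-3.05,0,0,0,0,2.44,-3.05,0,0,0,0]
}}

```text
time_s: 3.17
ee_pos: [472.5, 108.8, 205.8]
ee_rot: [180.0, -0.0, 48.7]
force: [0.2, 0.6, 0.6]
gripper_width: 91.4
gripper_force: 0.0
```

Call:
{"api": "step_arm", "payload": {
  "plan": [0,0,1.2,0,0,0.119,0,0,1.2,0,0,0.119,0,0,1.2,0,0,0.119,0,0,1.2,0,0,0.119,0,0,1.2,0,0,0.119]
}}

```text
time_s: 3.58
ee_pos: [473.2, 107.4, 145.1]
ee_rot: [180.0, -0.0, 14.4]
force: [-0.2, 0.5, 0.6]
gripper_width: 91.0
gripper_force: 0.0
```

Call:
{"api": "step_arm", "payload": {
  "plan": [0,0,0,0,0,0,0,0,0,0,0,0]
}}

```text
time_s: 3.75
ee_pos: [472.9, 107.1, 145.3]
ee_rot: [-180.0, 0.1, 14.8]
force: [-0.8, 0.1, 0.0]
gripper_width: 90.7
gripper_force: 0.0
```

Run:
```python
from h import *
S,T=look(["knob_grip"])
s=sensors.state();print(s["ee_pos"],s["ee_rot"],s["force"])
u=S["img"][130:280,140:340,::-1]
cv2.imwrite("pics/s3.png",cv2.resize(u,None,fx=3,fy=3,interpolation=2))
```

```text
knob_grip [([225.8, 209.9], 0.82)] []
[473.80617731 107.20270021 146.38188608] [ 1.79991239e+02 -1.12611350e-01  1.47350102e+01] [-0.33755567 -0.17719577 -0.58666852]
```

View pics/s3.png

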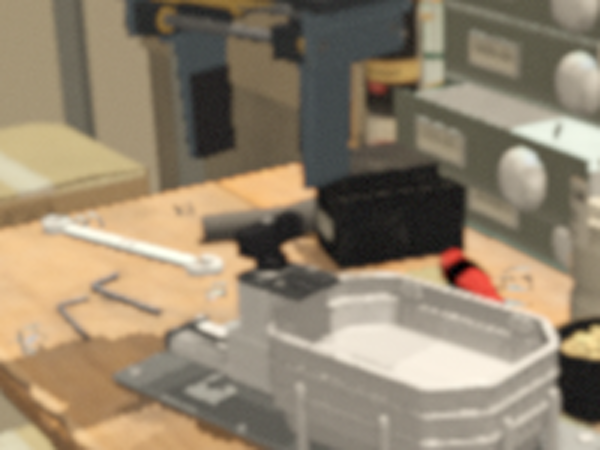

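The fingers, with tips at crop (213,155) and (328,188), straddle the knob at (268,235). Next I descend and close.

Call:
{"api": "step_arm", "payload": {
  "plan": [0,0,1.3,0,0,0,0,0,1.3,0,0,0,0,0,1.3,0,0,0,0,0,0,0,0,0]
}}

```text
time_s: 4.28
ee_pos: [471.8, 106.8, 105.0]
ee_rot: [-180.0, 0.2, 14.7]
force: [0.2, 0.2, -0.3]
gripper_width: 91.1
gripper_force: 0.0
```

Call:
{"api": "step_arm", "payload": {
  "plan": [0,0,0,0,0,0,0,0,0,0,0,0,0,0,0,0,0,0,0,0,0,0,0,0,0,0,0,0,0,0],
  "hand": 0.8,
  "newtons": 20
}}

```text
time_s: 4.7
ee_pos: [473.6, 107.2, 107.1]
ee_rot: [180.0, -0.1, 14.7]
force: [0.1, 0.1, 0.1]
gripper_width: 60.7
gripper_force: 0.0
```

Call:
{"api": "step_arm", "payload": {
  "plan": [0,0,0,0,0,0,0,0,0,0,0,0,0,0,0,0,0,0,0,0,0,0,0,0]
}}

```text
time_s: 5.03
ee_pos: [473.2, 107.1, 106.5]
ee_rot: [180.0, -0.0, 14.7]
force: [0.1, -0.0, 0.6]
gripper_width: 34.1
gripper_force: 0.0
```

Call:
{"api": "step_arm", "payload": {
  "plan": [0,0,0,0,0,0,0,0,0,0,0,0,0,0,0,0,0,0,0,0,0,0,0,0,0,0,0,0,0,0]
}}

```text
time_s: 5.45
ee_pos: [472.8, 108.8, 106.4]
ee_rot: [-179.8, -0.0, 14.6]
force: [-0.7, 5.7, 0.0]
gripper_width: 13.6
gripper_force: 20.0
```

Knob gripped (13.6 mm, 20 N). Turning it anticlockwise.

Call:
{"api": "step_arm", "payload": {
  "plan": [0,0,0,0,0,-0.12,0,0,0,0,0,-0.12,0,0,0,0,0,-0.12,0,0,0,0,0,-0.12,0,0,0,0,0,-0.12],
  "newtons": 25
}}

```text
time_s: 5.87
ee_pos: [472.8, 108.8, 106.4]
ee_rot: [-179.8, -0.1, 49.3]
force: [-1.5, 5.4, -0.1]
gripper_width: 13.7
gripper_force: 25.0
```

Call:
{"api": "step_arm", "payload": {
  "plan": [0,0,0,0,0,-0.12,0,0,0,0,0,-0.12,0,0,0,0,0,-0.12,0,0,0,0,0,-0.12,0,0,0,0,0,-0.12]
}}

```text
time_s: 6.28
ee_pos: [472.9, 108.8, 106.5]
ee_rot: [-180.0, -0.2, 83.7]
force: [-0.5, 5.9, 0.6]
gripper_width: 13.7
gripper_force: 25.0
```

Call:
{"api": "step_arm", "payload": {
  "plan": [0,0,0,0,0,-0.12,0,0,0,0,0,-0.12,0,0,0,0,0,0,0,0,0,0,0,0]
}}

```text
time_s: 6.62
ee_pos: [472.9, 108.8, 106.5]
ee_rot: [-180.0, -0.2, 97.1]
force: [-1.1, 6.1, 0.2]
gripper_width: 13.5
gripper_force: 25.0
```

Run:
```python
from h import *
s=sensors.state();print(s["ee_pos"],s["ee_rot"],s["force"],s["torque"],s["gripper_width"])
```

```text
[472.88255983 108.78118869 106.46064082] [-179.99817367   -0.18574872   97.11839047] [-1.09509472  6.09829332  0.22591103] [1.05155864 0.17167941 0.10467032] 13.510518668439229
```

Call:
{"api": "step_arm", "payload": {
  "plan": [0,0,0,0,0,-0.05,1,-0.08,0,0,0,0,1,-0.08,0,0,0,0,1,-0.08,0,0,0,0,0.7,-0.05,0,0,0,0]
}}

```text
time_s: 7.03
ee_pos: [463.5, 144.1, 106.4]
ee_rot: [180.0, 0.0, 100.0]
force: [0.2, -3.1, 0.1]
gripper_width: 13.6
gripper_force: 25.0
```

Call:
{"api": "step_arm", "payload": {
  "plan": [0,0,0,0,0,0,0,0,0,0,0,0]
}}

```text
time_s: 7.2
ee_pos: [463.5, 144.3, 106.4]
ee_rot: [-180.0, -0.1, 100.1]
force: [-0.2, 2.0, -0.4]
gripper_width: 13.4
gripper_force: 25.0
```

Run:
```python
from h import *
S,T=look(["knob_grip","stop_lip"])
s=sensors.state();print(s["ee_pos"],s["ee_rot"],s["force"],s["torque"],s["gripper_width"])
u=S["img"][130:280,140:340,::-1]
cv2.imwrite("pics/s4.png",cv2.resize(u,None,fx=3,fy=3,interpolation=2))
```

```text
knob_grip [([214.4, 203.3], 0.8)] []
stop_lip [([232.0, 225.5], 0.56)] [([229.5, 255.8], 0.7)]
    [471.7 100.5  75.7] [0.8 0.8]
[463.8412984  142.99227038 106.45353099] [-1.79998588e+02 -1.30903934e-02  9.99974404e+01] [ 0.04666738  0.99315296 -0.73825426] [ 0.2888796  -0.00873649  0.04213886] 13.286389368061709
```

View pics/s4.png

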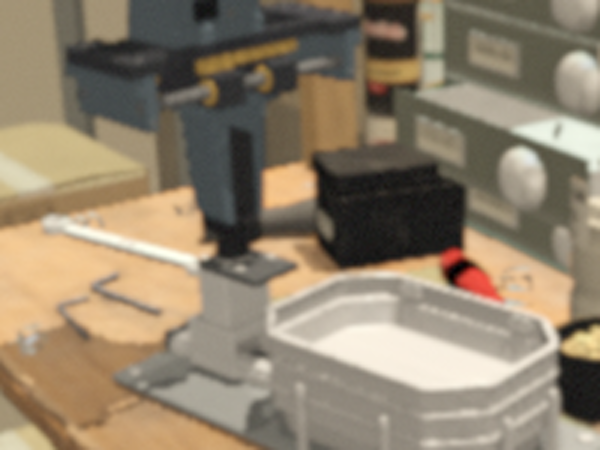

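The stop has slid back about 36 mm: its lip at crop (283,265) now stands clear of the tray rim. Releasing the knob and going up.

Call:
{"api": "step_arm", "payload": {
  "plan": [0,0,0,0,0,0,0,0,0,0,0,0,0,0,0,0,0,0,0,0,0,0,0,0],
  "hand": 4
}}

```text
time_s: 7.83
ee_pos: [463.9, 142.8, 106.5]
ee_rot: [180.0, 0.0, 100.0]
force: [0.9, 0.1, -0.3]
gripper_width: 37.4
gripper_force: 0.0
```

Call:
{"api": "step_arm", "payload": {
  "plan": [0,0,-2,0,0,0,0,0,-3,0,0,0,0,0,0,0,0,0.117,0,0,0,0,0,0.117,0,0,0,0,0,0.117]
}}

```text
time_s: 8.25
ee_pos: [464.2, 143.0, 157.1]
ee_rot: [179.9, -0.0, 79.6]
force: [0.2, 0.3, -0.5]
gripper_width: 39.7
gripper_force: 0.0
```

Call:
{"api": "step_arm", "payload": {
  "plan": [0,0,0,0,0,0.117,0,0,0,0,0,0.117,0,0,0,0,0,0.117,0,0,0,0,0,0]
}}

```text
time_s: 8.58
ee_pos: [463.9, 142.9, 156.5]
ee_rot: [180.0, 0.0, 59.7]
force: [0.2, -0.4, -0.3]
gripper_width: 39.8
gripper_force: 0.0
```

```bash
cat > go.py <<'E'
from h import *
import sys
t=np.array(list(map(float,sys.argv[1:4])))
s=sensors.state();M=R.from_euler('xyz',s["ee_rot"],degrees=True).as_matrix()
print(s["time_s"],s["ee_pos"].round(1),s["ee_rot"].round(1),s["force"].round(1),s["torque"].round(2),s["gripper_width"],s["gripper_force"]);print("tool cm",(M.T@(t-s["ee_pos"])/10).round(2))
E
python3 go.py 441.5 54.3 120
python3 - <<'E'
from h import *
S,T=look(["knob_grip","stop_lip","top_tray_corner","top_tray_center"])
E
```

```text
8.5833 [463.9 142.9 156.5] [180.    0.   59.7] [ 0.2 -0.4 -0.3] [-0.01  0.04  0.01] 39.80665336489468 0.0
tool cm [-8.78  2.54  3.65]
knob_grip [([214.7, 202.7], 0.83)] []
stop_lip [([234.9, 223.5], 0.93)] [([230.1, 254.5], 0.6)]
    [475.3  98.4  79.6] [0.8 0.8]
top_tray_corner [([233.7, 236.9], 0.61)] [([253.3, 273.4], 0.83)]
    [445.6  57.2  74.2] [3.3 3.3]
top_tray_center [([274.1, 245.6], 0.73)] [([290.9, 238.8], 0.88)]
    [500.2  -3.9  64.5] [3.4 3.4]
```

Call:
{"api": "step_arm", "payload": {
  "plan": [-2.9,0.85,1,0,0,0,-2.9,0.85,1,0,0,0,-2.9,0.8,1,0,0,0,0,0,1,0,0,0,0,0,0,0,0,0]
}}

```text
time_s: 9.5
ee_pos: [440.0, 54.0, 115.0]
ee_rot: [-179.8, 0.1, 59.7]
force: [-0.6, -0.3, 1.2]
gripper_width: 39.7
gripper_force: 0.0
```

```bash
python3 go.py 442.5 55 78
python3 - <<'E'
from h import *
S=viewer.grab_frame("side")
u=S["img"][150:300,160:360,::-1]
cv2.imwrite("pics/s5.png",cv2.resize(u,None,fx=4,fy=4,interpolation=2))
for X in[(442,54.5,78),(442,54.5,64)]:print((np.array(proj(S,X))-[160,150])*4)
E
```

```text
9.5 [440.  54. 115.] [-1.798e+02  1.000e-01  5.970e+01] [-0.6 -0.3  1.2] [-0.04  0.04  0.05] 39.730505102058316 0.0
tool cm [0.22 0.18 3.7 ]
[283.07997903 344.06407652]
[284.85972462 372.30439506]
```

View pics/s5.png

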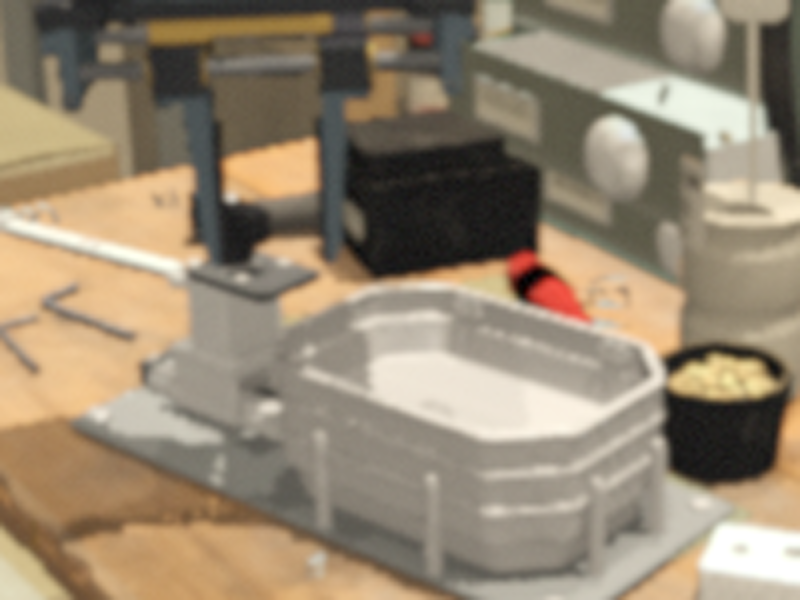

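The open fingers, tips at crop (213,262) and (332,258), stand either side of the rim corner facet at about (290,352). I go down over the facet and pinch.

Call:
{"api": "step_arm", "payload": {
  "plan": [0.1,0.2,1.3,0,0,0,0,0,1.2,0,0,0,0,0,0.8,0,0,0,0,0,0.4,0,0,0,0,0,0,0,0,0]
}}

```text
time_s: 9.97
ee_pos: [443.8, 55.6, 79.1]
ee_rot: [-180.0, 0.0, 59.9]
force: [0.3, -0.5, -0.1]
gripper_width: 40.0
gripper_force: 0.0
```

Call:
{"api": "step_arm", "payload": {
  "plan": [0,0,0,0,0,0,0,0,0,0,0,0,0,0,0,0,0,0,0,0,0,0,0,0,0,0,0,0,0,0],
  "hand": 0,
  "newtons": 20
}}

```text
time_s: 10.38
ee_pos: [444.2, 55.2, 79.8]
ee_rot: [180.0, -0.0, 59.8]
force: [-0.3, 0.3, -0.6]
gripper_width: 9.2
gripper_force: 0.0
```

Call:
{"api": "step_arm", "payload": {
  "plan": [0,0,0,0,0,0,0,0,0,0,0,0]
}}

```text
time_s: 10.55
ee_pos: [444.0, 55.1, 79.6]
ee_rot: [180.0, -0.0, 59.8]
force: [0.2, -0.4, -0.3]
gripper_width: 0.6
gripper_force: 0.0
```

```bash
python3 go.py 442.5 55 78
python3 - <<'E'
from h import *
S=viewer.grab_frame("side")
u=S["img"][180:270,190:310,::-1]
u=cv2.resize(u,None,fx=6,fy=6,interpolation=2)
for X in[(442.5,55,78),sensors.state()["ee_pos"],sensors.state()["ee_pos"]-[0,0,14]]:
    q=(np.array(proj(S,X))-[190,180])*6;print(q);cv2.circle(u,tuple(int(v) for v in q),3,(0,0,255),-1)
cv2.imwrite("pics/s6.png",u)
E
```

```text
10.55 [444.   55.1  79.6] [180.   -0.   59.8] [ 0.2 -0.4 -0.3] [-0.03  0.02 -0.03] 0.5777352921517568 0.0
tool cm [-0.09 -0.12  0.16]
[245.24049327 335.14651402]
[248.93308693 329.11113978]
[251.57043875 371.47074892]
```

View pics/s6.png

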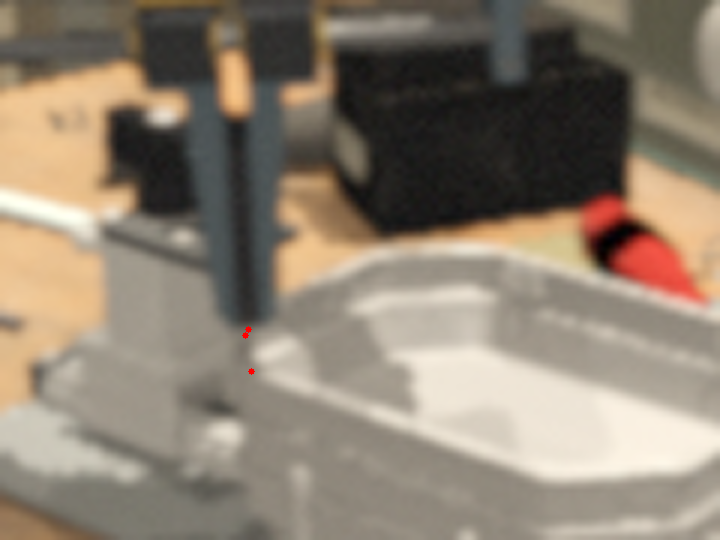

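The picture shows the closed fingers, tip at crop (245,320), standing outside the corner; the rim's facet lies to their right at about (265,350). The pinch was off to the outside. I'll measure the rim vertices against the fingers in the same picture.

Run:
```python
from h import *
S=viewer.grab_frame("side");T=viewer.grab_frame("top")
a=np.radians(14.7);Rz=np.array([[np.cos(a),-np.sin(a)],[np.sin(a),np.cos(a)]])
# rim outer vertices of the model
V=[(-57.5,59),(-31,85),(31,85),(57.5,59),(57.5,-59),(31,-85),(-31,-85),(-57.5,-59)]
tcp=sensors.state()["ee_pos"]
for nm,p,off,sc,fn in(("S",S,(180,190),3.3,"s7.png"),("T",T,(190,230),4.4,"t7.png")):
    o=(180,190) if nm=="S" else (225,190)
    u=p["img"][o[1]:o[1]+120,o[0]:o[0]+150,::-1];u=cv2.resize(u,None,fx=5,fy=5,interpolation=2)
    for c,col in(((499.5,-4),(0,0,255)),):
        q=[(np.array(proj(p,[*(np.array(c)+Rz@v),78]))-o)*5+2 for v in V]
        cv2.polylines(u,[np.array(q).astype(int)],True,col,1)
    q=(np.array(proj(p,tcp-[0,0,14]))-o)*5+2;cv2.circle(u,tuple(q.astype(int)),3,(0,255,0),-1)
    cv2.imwrite("pics/"+fn,u)
A=cv2.imread("pics/s7.png");B=cv2.imread("pics/t7.png")
cv2.imwrite("pics/c7.png",cv2.resize(np.hstack([A[:,:400],B[:,:400]]),(800,600)))
```

```text
(no output)
```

View pics/c7.png

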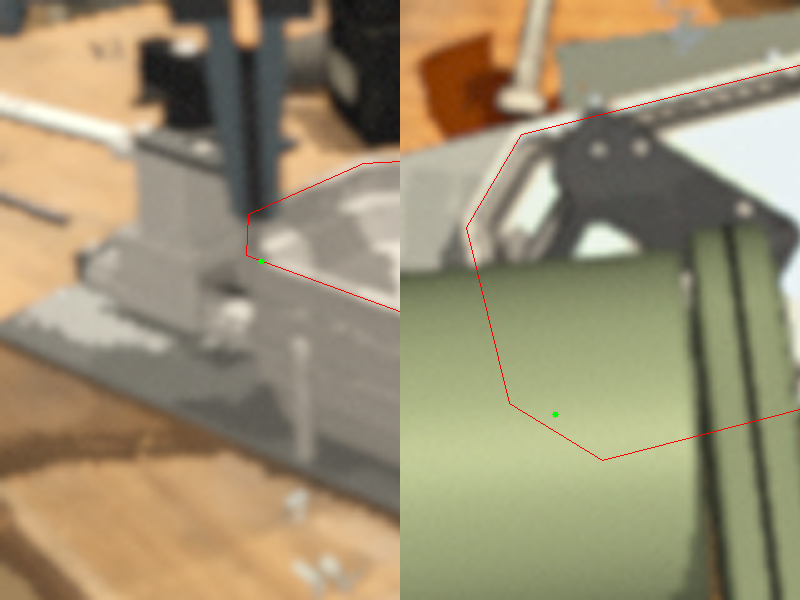

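Run:
```python
from h import *
print(env.finger_overhang)
S=viewer.grab_frame("side")
for nm,X,Y in(("s3",(473.8,107.2,146.4),(230.2,187.2)),("s5",(440,54,115),(228,215)),("now",(444,55.1,79.6),(190+248/6,180+320/6))):
    X=np.array(X)
    print(nm,"seen",Y,"proj tip",np.round(proj(S,X-[0,0,14]),1),"proj tcp",np.round(proj(S,X),1))
a=np.radians(59.8);d=np.array([np.sin(a),-np.cos(a),0])
for s in(-1,1):
  X=np.array((440,54,115.))-[0,0,14]+s*20*d; print("s5 finger inner face",np.round(proj(S,X),1))
```

```text
14.0
s3 seen (230.2, 187.2) proj tip [229.9 196.3] proj tcp [229.5 189.3]
s5 seen (228, 215) proj tip [229.2 224.6] proj tcp [228.7 217.3]
now seen (231.33333333333334, 233.33333333333334) proj tip [232.  241.9] proj tcp [231.5 234.8]
s5 finger inner face [217.9 225.1]
s5 finger inner face [240.4 224. ]
```

The visible fingertips sit about 9 px (16 mm) above where the TCP reading puts them, in three pictures alike, and the fingers closed on nothing, so the tips are apparently still above the rim. A gentle guarded probe down with the closed fingers will tell the rim height directly.

Call:
{"api": "step_arm", "payload": {
  "plan": [0,0,0.15,0,0,0,0,0,0.15,0,0,0,0,0,0,0,0,0]
}}

```text
time_s: 11.0
ee_pos: [443.7, 55.1, 76.1]
ee_rot: [-180.0, 0.0, 59.8]
force: [-0.1, -0.4, 0.2]
gripper_width: 0.4
gripper_force: 0.0
```

Call:
{"api": "step_arm", "payload": {
  "plan": [0,0,0.15,0,0,0,0,0,0,0,0,0]
}}

```text
time_s: 11.17
ee_pos: [443.8, 55.1, 74.7]
ee_rot: [-180.0, 0.0, 59.8]
force: [0.2, 0.5, 0.7]
gripper_width: 0.7
gripper_force: 0.0
```

Run:
```python
from h import *
S=viewer.grab_frame("side");I=S["img"].astype(int)
for r in range(222,250): print(r,' '.join("%3d,%3d,%3d"%tuple(I[r,c]) for c in range(222,244,2)))
print(proj(S,sensors.state()["ee_pos"]-[0,0,14]))
```

```text
222 115,111,104  93, 96, 93  79, 87, 88  62, 66, 68  44, 44, 41  61, 65, 66  79, 86, 86 163,133,103 234,193,140 239,197,143 238,195,142
223  93, 90, 82  81, 86, 83  78, 85, 87  65, 69, 69  43, 40, 39  63, 65, 67  79, 86, 85 165,135,105 233,192,141 239,198,147 236,194,144
224 100, 96, 88  82, 82, 81  79, 86, 88  67, 72, 73  44, 41, 41  58, 61, 60  79, 85, 85 169,138,107 232,191,143 236,195,145 233,194,147
225 133,127,116 103,101, 95  77, 85, 86  65, 70, 71  42, 39, 40  59, 61, 62  78, 83, 83 177,143,109 232,191,143 234,195,147 229,198,162
226 149,143,130 124,120,112  82, 88, 89  66, 70, 73  45, 42, 42  57, 63, 63  82, 85, 85 181,147,113 231,190,141 227,192,150 220,198,173
227 152,146,133 131,126,117  82, 89, 89  66, 71, 71  44, 43, 42  55, 58, 60  80, 84, 83 176,145,112 223,186,144 204,175,144 186,172,154
228 152,145,132 133,128,117  85, 90, 89  66, 71, 72  41, 41, 42  58, 60, 59  80, 84, 82 157,138,111 195,169,138 169,152,134 147,138,126
229 154,147,135 135,131,120  88, 93, 91  68, 73, 74  47, 45, 46  54, 57, 58  78, 83, 83 131,123,108 159,144,128 144,135,123 137,129,118
230 153,146,
[... 2072 characters left out ...]
130,118 137,129,117 142,135,123 144,136,125 148,140,128 165,157,143 190,181,167 196,186,172
246 112,106, 97 103, 98, 89 104,100, 90 127,122,109 135,128,117 141,133,121 143,135,123 142,135,123 144,137,124 157,148,136 166,158,144
247 113,106, 97  92, 86, 79  83, 79, 72 106,101, 91 132,126,114 143,136,124 143,134,123 143,136,123 144,136,125 142,135,122 146,138,127
248 128,122,112 104,100, 91  85, 82, 75  94, 89, 81 128,122,111 140,132,121 144,136,126 143,136,124 144,136,124 144,136,123 143,135,123
249 137,131,120 131,125,114 130,125,113 133,126,114 133,126,114 136,129,118 140,134,122 142,135,122 145,137,125 143,135,123 143,134,123
[np.float64(232.01185804121053), np.float64(244.30423606937038)]
```

Call:
{"api": "step_arm", "payload": {
  "plan": [0,0,0.15,0,0,0,0,0,0,0,0,0]
}}

```text
time_s: 11.38
ee_pos: [443.8, 55.2, 73.3]
ee_rot: [-180.0, 0.0, 59.8]
force: [-0.5, 0.7, 0.5]
gripper_width: 0.5
gripper_force: 0.0
```

Call:
{"api": "step_arm", "payload": {
  "plan": [0,0,0.15,0,0,0,0,0,0,0,0,0]
}}

```text
time_s: 11.55
ee_pos: [443.8, 55.1, 71.7]
ee_rot: [-180.0, 0.0, 59.8]
force: [-0.0, -0.1, -0.4]
gripper_width: 0.9
gripper_force: 0.0
```

Call:
{"api": "step_arm", "payload": {
  "plan": [0,0,0.15,0,0,0,0,0,0,0,0,0]
}}

```text
time_s: 11.72
ee_pos: [443.8, 55.1, 70.2]
ee_rot: [-180.0, 0.0, 59.8]
force: [0.5, 0.2, 0.2]
gripper_width: 0.8
gripper_force: 0.0
```

Run:
```python
from h import *
S=viewer.grab_frame("side");I=S["img"].astype(int)
for X in[(464.4,-119.5,8),(386.5,180.2,8),(598,-86.7,8)]: print(np.round(proj(S,X),1), (np.array(proj(S,X))-[170,180])*4)
for r in range(232,250): print(r,' '.join("%3d,%3d,%3d"%tuple(I[r,c]) for c in range(222,244,2)))
print(proj(S,sensors.state()["ee_pos"]-[0,0,14]))
```

```text
[299.7 307.6] [518.78680167 510.21083781]
[177.8 254.5] [ 31.18058338 297.80181705]
[347.2 275.1] [708.87578164 380.52605927]
232 152,145,133 139,133,122  90, 94, 92  70, 76, 77  43, 42, 43  55, 57, 57  76, 83, 84 107,106, 99 135,128,117 138,130,118 139,132,120
233 152,146,132 144,139,126  97, 98, 95  69, 75, 76  47, 47, 46  54, 54, 53  77, 84, 83 107,105,100 135,128,117 140,132,120 140,133,121
234 151,144,131 146,139,127 103,104, 99  70, 75, 75  46, 46, 44  53, 55, 53  76, 83, 83 108,106,100 136,129,118 141,135,122 146,138,126
235 152,144,131 147,141,129 106,107,100  72, 78, 78  48, 49, 48  53, 53, 53  77, 84, 84 119,116,108 145,138,126 151,144,130 154,147,134
236 149,142,130 147,139,128 112,111,105  72, 79, 79  50, 50, 49  51, 52, 50  88, 91, 89 155,148,137 180,171,157 163,155,141 153,145,133
237 147,140,127 145,138,127 125,121,113  78, 83, 83  54, 55, 54  59, 58, 55 113,112,106 199,190,175 208,199,184 172,163,149 149,142,130
238 146,140,128 150,142,130 136,131,120  91, 94, 90  73, 70, 67  82, 78, 74 139,136,125 213,205,190 208,200,185 175,165,151 147,139,126
239 150,143,130 150,14
[... 838 characters left out ...]
128,117 137,130,118 142,134,123 144,136,124 148,140,129 164,156,143 190,181,166 195,186,172
246 111,104, 94 103, 97, 88 102, 98, 88 129,123,112 136,129,117 143,135,124 142,134,123 142,135,123 145,137,124 156,148,136 167,158,144
247 114,109, 99  90, 87, 79  83, 79, 73 108,103, 92 132,125,113 144,137,126 144,137,125 144,137,125 143,135,123 142,133,122 146,138,125
248 127,121,110 105,100, 91  87, 83, 77  95, 90, 81 127,121,109 140,133,121 143,134,123 144,136,123 144,137,125 142,135,123 141,134,123
249 138,131,120 132,126,115 129,123,112 132,126,115 133,126,114 137,130,119 140,132,121 143,136,123 145,138,126 145,138,126 144,137,125
[np.float64(232.15679703498267), np.float64(246.51908413506973)]
```

Call:
{"api": "step_arm", "payload": {
  "plan": [0,0,0.15,0,0,0,0,0,0,0,0,0]
}}

```text
time_s: 11.93
ee_pos: [444.1, 55.2, 69.7]
ee_rot: [180.0, -0.0, 59.8]
force: [-1.9, -0.6, 6.0]
gripper_width: 0.4
gripper_force: 3.1
```

Call:
{"api": "step_arm", "payload": {
  "plan": [0,0,0.15,0,0,0,0,0,0,0,0,0]
}}

```text
time_s: 12.1
ee_pos: [444.2, 55.2, 69.5]
ee_rot: [180.0, -0.0, 59.8]
force: [-4.7, -0.8, 17.4]
gripper_width: 0.3
gripper_force: 9.0
```

Run:
```python
from h import *
S=viewer.grab_frame("side")
for z in(70,78):
  for X in[(431.7,35.4),(457.6,73.8),(444.7,54.6),(461.4,-74.6)]: print(z,X,np.round(proj(S,[*X,z]),1))
I=S["img"]
u=np.hstack([cv2.resize(I[205:260,205:275,::-1],None,fx=11,fy=11,interpolation=2)])
cv2.imwrite("pics/s8.png",u)
```

```text
70 (431.7, 35.4) [231.3 245.1]
70 (457.6, 73.8) [233.2 234.5]
70 (444.7, 54.6) [232.3 239.7]
70 (461.4, -74.6) [281.2 263.3]
78 (431.7, 35.4) [231.1 241. ]
78 (457.6, 73.8) [232.9 230.6]
78 (444.7, 54.6) [232.  235.6]
78 (461.4, -74.6) [281.2 258.9]
```

View pics/s8.png

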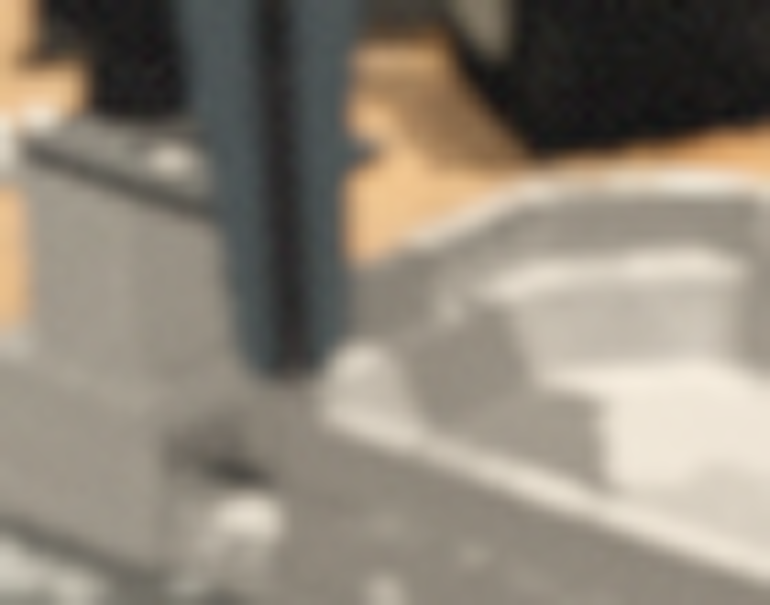

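Crop s8: the closed tips at (285,375) rest on the facet's rim. The contact force is 17 N up and −5 N in x, meaning the tips stand a few mm outside the rim's line. So the rim top is met at TCP z ≈ 69.8. I back off, open, shift 3 mm inward and go down 12–13 mm from there, guarded.

Call:
{"api": "step_arm", "payload": {
  "plan": [0,0,-0.6,0,0,0,0,0.3,0,0,0,0,0,0,0,0,0,0,0,0,0,0,0,0,0,0,0,0,0,0],
  "hand": 3.4
}}

```text
time_s: 12.57
ee_pos: [446.2, 53.6, 73.0]
ee_rot: [-180.0, 0.0, 59.8]
force: [-0.5, -0.3, 0.3]
gripper_width: 30.9
gripper_force: 0.0
```

Call:
{"api": "step_arm", "payload": {
  "plan": [0,0,0.5,0,0,0,0,0,0.3,0,0,0,0,0,0,0,0,0]
}}

```text
time_s: 12.82
ee_pos: [445.7, 53.6, 64.4]
ee_rot: [-179.9, 0.1, 59.8]
force: [-0.4, -0.7, -0.8]
gripper_width: 34.0
gripper_force: 0.0
```

Call:
{"api": "step_arm", "payload": {
  "plan": [0,0,0.3,0,0,0,0,0,0,0,0,0]
}}

```text
time_s: 12.98
ee_pos: [446.2, 53.6, 61.9]
ee_rot: [-179.9, 0.0, 59.8]
force: [-0.3, 0.2, -0.2]
gripper_width: 33.8
gripper_force: 0.0
```

Call:
{"api": "step_arm", "payload": {
  "plan": [0,0,0.3,0,0,0,0,0,0,0,0,0]
}}

```text
time_s: 13.15
ee_pos: [446.3, 53.6, 59.0]
ee_rot: [-180.0, 0.0, 59.8]
force: [0.2, 0.0, -1.2]
gripper_width: 34.0
gripper_force: 0.0
```

Call:
{"api": "step_arm", "payload": {
  "plan": [0,0,0,0,0,0,0,0,0,0,0,0,0,0,0,0,0,0,0,0,0,0,0,0,0,0,0,0,0,0],
  "hand": 0,
  "newtons": 15
}}

```text
time_s: 13.57
ee_pos: [442.4, 56.1, 59.4]
ee_rot: [-179.4, 0.0, 59.6]
force: [-13.4, 17.3, 14.2]
gripper_width: 3.5
gripper_force: 10.0
```

```bash
python3 go.py 442.5 55 78
```

```text
13.5667 [442.4  56.1  59.4] [-179.4    0.    59.6] [-13.4  17.3  14.2] [3.08 2.57 0.05] 3.542919984345358 9.99444991350174
tool cm [-0.09  0.05 -1.86]
```

Call:
{"api": "step_arm", "payload": {
  "plan": [0,-0.2,0,0,0,0,0,-0.2,0,0,0,0,0,0,0,0,0,0,0,0,0,0,0,0]
}}

```text
time_s: 13.9
ee_pos: [441.9, 56.4, 59.4]
ee_rot: [-179.8, -0.0, 59.8]
force: [-3.6, 5.5, 3.1]
gripper_width: 2.6
gripper_force: 15.0
```

```bash
python3 go.py 442.5 55 78
```

```text
13.9 [441.9  56.4  59.4] [-179.8   -0.    59.8] [-3.6  5.5  3.1] [0.94 0.7  0.11] 2.605143567398083 14.988832622766495
tool cm [-0.09  0.12 -1.86]
```

The pinch is good: 2.6 mm opening, equal to the rim band. Full grip, then the peel: lift while tilting about the opposite corner.

Call:
{"api": "step_arm", "payload": {
  "plan": [0,-0.05,0,0,0,0,0,0,0,0,0,0,0,0.02,-0.25,0.015,0,0,0,0.02,-0.25,0.015,0,0,0,0,0,0,0,0],
  "newtons": 55
}}

```text
time_s: 14.32
ee_pos: [441.3, 56.0, 63.0]
ee_rot: [-177.9, 0.1, 59.7]
force: [-1.8, 7.4, -13.7]
gripper_width: 2.1
gripper_force: 54.9
```

Call:
{"api": "step_arm", "payload": {
  "plan": [0,0.02,-0.25,0.015,0,0,0,0.02,-0.25,0.015,0,0,0,0,0,0,0,0]
}}

```text
time_s: 14.57
ee_pos: [441.3, 55.7, 67.7]
ee_rot: [-176.1, 0.1, 59.8]
force: [-3.4, 5.9, -14.6]
gripper_width: 2.2
gripper_force: 54.9
```

```bash
python3 go.py 442.5 55 78
```

```text
14.5667 [441.3  55.7  67.7] [-1.761e+02  1.000e-01  5.980e+01] [ -3.4   5.9 -14.6] [1.36 0.1  0.24] 2.229097474179969 54.88160490989685
tool cm [-0.    0.06 -1.04]
```

Call:
{"api": "step_arm", "payload": {
  "plan": [0,0.02,-0.25,0.015,0,0,0,0.02,-0.25,0.015,0,0,0,0.02,-0.25,0.015,0,0,0,0,0,0,0,0]
}}

```text
time_s: 14.9
ee_pos: [442.7, 55.4, 76.8]
ee_rot: [-173.6, 0.1, 59.7]
force: [-5.4, 6.3, -0.6]
gripper_width: 2.1
gripper_force: 55.0
```

Call:
{"api": "step_arm", "payload": {
  "plan": [0,0.02,-0.25,0.015,0,0,0,0.02,-0.25,0.015,0,0,0,0.02,-0.25,0.015,0,0,0,0,0,0,0,0]
}}

```text
time_s: 15.23
ee_pos: [444.2, 54.0, 84.8]
ee_rot: [-171.1, 0.1, 59.7]
force: [-6.3, 3.6, 1.5]
gripper_width: 2.0
gripper_force: 55.0
```

```bash
python3 go.py 442.5 55 78
python3 - <<'E'
from h import *
S,T=look(["top_tray_center","second_tray_center","top_tray_corner"])
E
```

```text
15.2333 [444.2  54.   84.8] [-1.711e+02  1.000e-01  5.970e+01] [-6.3  3.6  1.5] [ 0.46  1.11 -0.26] 2.043894391758695 55.02091884613037
tool cm [ 0.   -0.09  0.71]
top_tray_center [([274.8, 235.8], 0.86)] []
second_tray_center [([277.0, 255.7], 0.62)] []
top_tray_corner [([237.1, 222.3], 0.69)] [([229.3, 254.7], 0.42)]
    [477.2  98.3  81.6] [3.4 3.4]
```

Call:
{"api": "step_arm", "payload": {
  "plan": [0,-0.2,0,0,0,0,0,-0.06,-0.4,0,0,0,0,-0.06,-0.4,0,0,0,0,0,0,0,0,0]
}}

```text
time_s: 15.97
ee_pos: [446.0, 54.8, 93.9]
ee_rot: [-171.6, -0.1, 59.8]
force: [-0.2, 0.3, -1.6]
gripper_width: 1.9
gripper_force: 55.1
```

Call:
{"api": "step_arm", "payload": {
  "plan": [0,-0.06,-0.4,0,0,0,0,-0.06,-0.4,0,0,0,0,0,0,0,0,0]
}}

```text
time_s: 16.22
ee_pos: [445.0, 55.0, 101.7]
ee_rot: [-171.5, -0.1, 59.8]
force: [-0.8, -0.2, -1.7]
gripper_width: 2.2
gripper_force: 55.1
```

Wrist force is 1.6 N, the weight of one tray, so it's free. Lifting on, then levelling.

Call:
{"api": "step_arm", "payload": {
  "plan": [0,-0.3,-2,0,0,0,0,-0.3,-2,0,0,0,0,-0.3,-2,0,0,0,0,-0.3,-2,0,0,0,0,-0.3,-2,0,0,0]
}}

```text
time_s: 16.63
ee_pos: [444.1, 55.0, 202.9]
ee_rot: [-171.4, -0.0, 59.8]
force: [0.4, -0.5, -2.5]
gripper_width: 2.0
gripper_force: 55.1
```

Call:
{"api": "step_arm", "payload": {
  "plan": [0,-0.3,-2,0,0,0,0,-0.3,-2,0,0,0,0,-0.2,-1,-0.03,0,0,0,0,0,-0.04,0,0,0,0,0,-0.04,0,0]
}}

```text
time_s: 17.05
ee_pos: [444.2, 55.1, 252.9]
ee_rot: [-177.9, -0.1, 59.8]
force: [-0.7, 0.1, -2.7]
gripper_width: 1.7
gripper_force: 55.1
```

Call:
{"api": "step_arm", "payload": {
  "plan": [0,0,0,-0.03,0,0,0,0,0,-0.01,0,0,0,0,0,0,0,0,0,0,0,0,0,0,0,0,0,0,0,0]
}}

```text
time_s: 17.47
ee_pos: [444.0, 55.2, 252.3]
ee_rot: [-180.0, 0.0, 59.8]
force: [-0.9, 0.3, -1.3]
gripper_width: 1.8
gripper_force: 55.1
```

```bash
python3 go.py 442.5 55 240
python3 - <<'E'
from h import *
S,T=look(["top_tray_center","second_tray_center","top_tray_corner","knob_grip","stop_lip"])
u=S["img"][110:310,170:370,::-1]
cv2.imwrite("pics/s9.png",cv2.resize(u,None,fx=3,fy=3,interpolation=2))
# expected rim vertices if level, rim at z= TCP rise + 78
a=np.radians(14.7);Rz=np.array([[np.cos(a),-np.sin(a)],[np.sin(a),np.cos(a)]])
st=sensors.state();d=st["ee_pos"]-np.array([441.6,56.2,59.4]);print(d)
for v in[(-57.5,59),(-31,85),(31,85),(57.5,59),(57.5,-59),(31,-85),(-31,-85),(-57.5,-59)]:
    X=np.array([*(np.array((502.,-4))+Rz@v),78])+d; print(np.round(proj(S,X),1))
I=S["img"].astype(int)
E
```

```text
17.4667 [444.   55.2 252.3] [-180.     0.    59.8] [-0.9  0.3 -1.3] [0.05 0.09 0.01] 1.8428449389469204 55.07458806037903
tool cm [-0.09 -0.12  1.23]
top_tray_center [([272.9, 139.9], 0.65), ([226.9, 128.9], 0.37)] []
second_tray_center [([278.4, 256.0], 0.58)] []
top_tray_corner [([227.4, 131.4], 0.96)] []
knob_grip [] []
stop_lip [([233.2, 226.5], 0.97)] []
[  2.25412827  -1.0099999  193.08378843]
[224.9 131.4]
[225.7 127.2]
[250.8 121.7]
[271.5 121. ]
[326.  128.1]
[330.  132.5]
[306.2 139.3]
[281.  140.3]
```

Run:
```python
from h import *
from scipy.optimize import differential_evolution as DE
from scipy.ndimage import map_coordinates
S=viewer.grab_frame("side");g=cv2.GaussianBlur(S["img"],(0,0),0.8).astype(float).mean(2)
G=np.hypot(cv2.Sobel(g,-1,1,0),cv2.Sobel(g,-1,0,1));G=np.minimum(G,120)
tcp=sensors.state()["ee_pos"];a=np.radians(14.7)
Rz=R.from_euler('z',14.7,degrees=True)
c=np.array([502,-4,78])+tcp-np.array([441.6,56.2,59.4]); K=c+Rz.apply([-44,71,0])
V=np.array([(-57.5,59),(-31,85),(31,85),(57.5,59),(57.5,-59),(31,-85),(-31,-85),(-57.5,-59)])
def pts(z,s,idx):
    o=[]
    for i in idx:
        A=V[i]*s;B=V[(i+1)%8]*s
        o+=[[*(A+(B-A)*t),z] for t in np.linspace(.05,.95,25)]
    return np.array(o)
L=np.vstack([pts(0,1,range(2,8)),pts(0,.957,range(2,7)),pts(-17,1,[4,5,6,7])])
L=Rz.apply(L)+c
n=Rz.apply([-.7071,.7071,0]);t=Rz.apply([.7071,.7071,0])
M=cam(S);P=np.array(S["position"])
def cost(p):
    Q=R.from_rotvec(np.radians(p[0])*t+np.radians(p[1])*n)
    X=Q.apply(L-K)+K+[p[2],p[3],p[4]]
    C=(X-P)@M;x=C[:,0]/C[:,2];y=C[:,1]/C[:,2];k=1+S["k1"]*(x*x+y*y)
    return -map_coordinates(G,[S["fy"]*y*k+S["cy"],S["fx"]*x*k+S["cx"]],order=1).mean()
for sd in(0,1):
    r=DE(cost,[(-10,10),(-10,10),(-6,6),(-6,6),(-6,6)],seed=sd,maxiter=150,tol=1e-8);print(r.x.round(2),r.fun,cost([0]*5))
best=r.x
for a in(-6,-4,-2,0,2,4,6): print(a,round(cost([a,best[1],*best[2:]]),1),round(cost([best[0],a,*best[2:]]),1))
```

```text
[0.45 7.56 6.   2.89 4.84] -85.1574514246487 -71.43305321007222
[ 0.91 -0.43  2.43  6.    2.29] -85.67080546276013 -71.43305321007222
-6 -56.9 -54.8
-4 -65.7 -76.0
-2 -51.3 -73.1
0 -70.8 -83.2
2 -66.8 -56.5
4 -73.8 -58.1
6 -45.6 -67.7
```

Run:
```python
from h import *
from scipy.optimize import differential_evolution as DE
from scipy.ndimage import map_coordinates
S=viewer.grab_frame("side");I=cv2.GaussianBlur(S["img"],(0,0),0.7).astype(float)
G=sum(np.hypot(cv2.Sobel(I[:,:,k],-1,1,0),cv2.Sobel(I[:,:,k],-1,0,1)) for k in range(3))/3
G=np.minimum(G,100)
tcp=sensors.state()["ee_pos"];Rz=R.from_euler('z',14.7,degrees=True)
c=np.array([502,-4,78])+tcp-np.array([441.6,56.2,59.4]); K=c+Rz.apply([-44,71,0])
V=np.array([(-57.5,59),(-31,85),(31,85),(57.5,59),(57.5,-59),(31,-85),(-31,-85),(-57.5,-59)])
def pts(z,s,idx):
    o=[]
    for i in idx:
        A=V[i]*s;B=V[(i+1)%8]*s
        o+=[[*(A+(B-A)*t),z] for t in np.linspace(.05,.95,25)]
    return np.array(o)
n=Rz.apply([-.7071,.7071,0]);t=Rz.apply([.7071,.7071,0]);M=cam(S);P=np.array(S["position"])
for nm,L in(("outer",[pts(0,1,range(2,8))]),("outer+band",[pts(0,1,range(2,8)),pts(-17,1,[5,6,7])])):
    L=Rz.apply(np.vstack(L))+c
    def cost(p):
        Q=R.from_rotvec(np.radians(p[0])*t+np.radians(p[1])*n)
        X=Q.apply(L-K)+K+[p[2]*.818,-p[2]*.575,p[3]]
        C=(X-P)@M;x=C[:,0]/C[:,2];y=C[:,1]/C[:,2];k=1+S["k1"]*(x*x+y*y)
        return -map_coordinates(G,[S["fy"]*y*k+S["cy"],S["fx"]*x*k+S["cx"]],order=1).mean()
    for b in range(-10,13,2):
        r=DE(lambda q:cost([q[0],b+q[3],q[1],q[2]]),[(-8,8),(-6,6),(-5,5),(-1,1)],seed=0,maxiter=60);print(nm,b,r.x.round(1),round(r.fun,1))
for col in(240,255,270,285,300,315):
    print(col,[int(v) for v in I[112:176:2,col].mean(1)])
```

```text
outer -10 [-4.3  1.4  4.8  1. ] -76.0
outer -8 [-5.8  4.3 -0.7  0.8] -77.6
outer -6 [-5.8  4.5 -0.8 -1. ] -77.5
outer -4 [-0.3 -0.6  0.2  1. ] -92.9
outer -2 [-0.2 -0.2 -0.7 -0.2] -95.5
outer 0 [ 2.5 -5.2  2.3 -1. ] -91.7
outer 2 [-1.4 -2.9 -3.3 -0.9] -88.2
outer 4 [ 3.1 -6.  -4.9  0.9] -88.5
outer 6 [ 3.2 -6.  -4.8 -1. ] -88.3
outer 8 [-0.3  4.6  4.4 -0.5] -77.2
outer 10 [-1.9  3.4 -2.8  0.9] -80.9
outer 12 [-1.8  3.3 -2.7 -1. ] -80.8
outer+band -10 [ 5.4  1.6 -5.  -0.2] -62.5
outer+band -8 [ 7.5  6.  -5.  -0.6] -61.4
outer+band -6 [ 0.1  2.7 -5.  -0.6] -60.6
outer+band -4 [-0.4 -1.2  0.3  1. ] -68.1
outer+band -2 [-1.7 -3.4 -1.9  0.1] -70.5
outer+band 0 [ 1.1 -1.8  3.5  0.1] -74.4
outer+band 2 [-2.   1.7  5.   1. ] -72.1
outer+band 4 [-1.2  1.7  5.   0.2] -74.1
outer+band 6 [-0.4  4.8  5.   1. ] -76.0
outer+band 8 [ 0.1  5.4  5.  -0.2] -78.1
outer+band 10 [-0.6 -6.  -1.8  0.9] -78.6
outer+band 12 [-0.6 -6.  -1.8 -1. ] -78.6
240 [102, 103, 103, 104, 103, 113, 138, 134, 132, 142, 161, 171, 140, 130, 130, 130, 125, 123, 124, 123, 118, 105, 102, 103, 103, 104, 105, 100, 96, 97, 96, 95]
255 [124, 124, 124, 124, 132, 149, 143, 142, 158, 191, 188, 189, 199, 158, 131, 132, 132, 127, 124, 125, 123, 121, 118, 123, 125, 125, 123, 122, 121, 120, 120, 122]
270 [186, 203, 189, 177, 189, 191, 145, 136, 144, 174, 171, 165, 169, 188, 165, 134, 133, 133, 130, 125, 126, 125, 124, 118, 82, 49, 49, 52, 76, 130, 148, 146]
285 [173, 169, 165, 159, 155, 166, 168, 136, 131, 137, 164, 160, 150, 158, 197, 177, 144, 143, 144, 139, 131, 136, 137, 136, 134, 125, 118, 85, 82, 108, 130, 123]
300 [83, 91, 115, 121, 115, 125, 154, 163, 136, 133, 136, 157, 168, 167, 201, 172, 147, 145, 145, 141, 133, 135, 134, 132, 132, 154, 167, 167, 159, 113, 83, 82]
315 [116, 85, 84, 84, 83, 83, 82, 105, 144, 151, 151, 150, 180, 196, 148, 141, 146, 142, 127, 120, 120, 119, 111, 89, 90, 109, 143, 165, 168, 176, 214, 210]
```

The rim profile across the image matches a level tray within about 1–2°. The wrist force equals one tray, the second tray is still in place, and the stop is back. Handing in.

```bash
python3 -c "
from h import *
print(sensors.state()['time_s'],sensors.state()['force'],env.job_done())"
```

```text
the job is handed in; nothing more can be done
18.1667 [-0.03393735  0.04570498 -0.66342242] None
```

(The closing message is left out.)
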